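# Fetch the hemmed-in tube from the stand and put the rest back

### The arm

A 6-joint arm with a two-finger parallel gripper is mounted at the origin on a cart in front of the work surface, level with it; the furniture and walls round the work are solid. World frame = base frame: x ahead of the robot, y to its left, z up, the work surface at z = 0. Lengths are in m, angles in degrees, forces in N, time in s.
With the tool pointing down it reaches from about 0.3 to 0.775 m from the base axis. Payload 14.6 kg.
Tool frame: the origin (TCP) lies between the finger pads; the fingertips stand 25 mm ahead of it and the grasp point (between the pads) lies 6 mm ahead of it; z points along the fingers, y is the line along which they close (so a half turn about z gives the same grasp; the last joint's range is limited). The gripper opens to 85 mm and grips with 20 to 120 N. Pads are 22 mm wide; open, the fingers measure 114 mm over their backs; the gripper's body (76 mm by 85 mm) begins 54 mm behind the grasp point. The pads swing forward as they close: fully open they stand 13 mm farther back than shut.
Start: joints at [67.632, 17.183, 87.147, -0, 75.671, -3.816], TCP at [0.175, 0.521, 0.256] pointing down, gripper open.
Joint ranges: [-173.82, 173.82], [-45.26, 126.66], [13.44, 144.39], [-59.66, 239.66], [0, 175.72], [-146.38, 146.38]. Speed limits (degrees/s): [127.2, 127.2, 147.25, 180, 180, 180].

### API

Orientations are given as a 3x3 rotation matrix whose columns are the frame's x, y, z axes.
In Python, from workcell import sense, optics, ticket gives the robot as it stands.
- The arm moves only by the tool arm_command, never from a script. Its argument "series" is a list of rows, each a list of 5 numbers: the shift along the tool's x, y, z in m, then the turn about the tool's z in rad, then the closure, from 0 (fully open) to 1 (shut). In form: [[dx, dy, dz, turn, jaw], ...]. A call has 1 to 10 rows; each row is the pose to reach, as a shift and turn from the pose commanded when the call began, along the tool's axes at that moment; what a row does not reach only later rows make up. A row lasts 1/12 s, in which the tool goes at most 41.7 mm and 7.16 degrees, less where a joint would pass 70% of its speed; a pose out of reach is approached as far as the arm can. A call with a gripper value outside its range is refused whole. The fingers move at their own pace and stop on an object; "squeeze" is the grip in N (left out, the last holds). Time passes only in rows, so rows that repeat a pose let the fingers close. It gives the time, the measured TCP pose, the force, the opening and the grip force at its end, in the units of the state.
- sense(): the state, without advancing time (a new reading comes with each control period).
- optics.read_camera(name): name is "scene" or "top" or "wrist"; returns a dict with "image" (400x640x3 uint8, blue, green, red), "camera_matrix" (3x3 intrinsics, pixels), "dist" ([k1, k2, p1, p2, k3] as OpenCV has them; the pictures are not rectified), "cam_to_world" (4x4, takes a point from camera to world coordinates). Camera axes: x right, y up, looking along -z (the intrinsics and any distortion apply to the point x, -y, -z); pixel columns grow to the right and rows downward; lengths in m; the calibration is good to about 2 mm. A picture is of the moment at which its call begins. There is no depth.
- ticket.finish_job(): hands the job in; it is judged then, once.
The state is a dict: "time": time; "q": joint angles; "dq": joint speeds; "effort": joint torques, N m; "tcp_pos": TCP position; "orientation": TCP orientation; "contact_force": force on the tool from outside, world axes, zero at the start; "moment": the same for the moment, N m; "gripper_width": finger opening in m; "gripper_force": force on a finger pad.
Only numpy, scipy, OpenCV 4.12 (cv2) and the standard library are available. Lean on these libraries where they do the work, as an engineer would, in place of code of your own. Each camera call takes 0.05 s, during which the arm holds its last target. There are 200 camera calls.

### The job

The tube offcut is needed upright on the welding turntable, over its centre pin, but in the storage stand it is hemmed in by the two tins and the marker lying across the top. Leaving the tube where it is, first clear the round tin, the flat tin and the marker out to the tray, each lying on the tray floor by itself; then, with those three still on the tray, move the tube to the turntable. Finally put the two tins and the marker back on the stand where each one was at the start, lying along the same line as before (either end first).

Things in the scene. Friction and masses are not known exactly. Their poses are not given: they have to be found in the camera images.
- stand: fixed storage stand: steel base plate 104 mm (its x) by 250 mm (its y), 4 mm thick. Two upright plates (cheeks), each 10 mm thick in x, 36 mm long in y, rise to 74 mm above the bench at x = -36 and +36 mm, leaving a passage 62 mm wide in x, open at both y ends, in which the tube stands. One tin stands on the base plate at each end of the passage, about 75 mm from the middle at +y and -y; which tin is at which end varies. Origin: centre of the underside, on the bench top
- tray: fixed shallow sheet-steel parking tray, 180 mm (its x) by 220 mm (its y), floor 3 mm thick, rounded rim 5.5 mm high and 5 mm wide all round; origin: centre of the underside, on the bench top. It and the turntable may change sides
- turntable: fixed small round welding turntable, 110 mm diameter, top face 12 mm above the bench, with an upright centre pin of 12 mm diameter standing 13 mm above that face; origin: centre of the underside, on the bench top, z up along the pin
- tube: loose plain steel tube offcut, 42 mm outside diameter, 34 mm bore, 50 mm long, standing on end between the cheeks of the stand, 0.19 kg; origin: centre of the lower end, z along the tube
- round_tin: loose closed round tin, 70 mm diameter at the lid, 68 mm below it, 40 mm high (the lid is the top 12 mm), 0.21 kg, standing at one end of the passage; origin: centre of the underside
- flat_tin: loose closed rectangular tin, 63 mm (its x) by 94 mm (its y), 26 mm high, 0.15 kg, lid does not move, lying flat at the other end of the passage with its long side along the stand's y; origin: centre of the underside (the faces across x lie 32 mm to -x and 30 mm to +x)
- pen: loose paint marker, 133 mm long (its y), 13 mm wide and high, 0.02 kg, does not roll, lying level across the tops of both cheeks over the tube (underside 74 mm above the bench, 20 mm above the top of the tube), its length along the stand's x; origin: middle of the underside

How it is judged (in metres and radians):
On the way, in this order (a step that is already met when the one before it is completed fails the run):
1. both tins and the marker lie on the tray floor while the tube still stands in its place in the stand (x of round_tin in the frame of tray between -0.085 and 0.085 m and y of round_tin in the frame of tray between -0.105 and 0.105 m and z of round_tin in the frame of tray between -0.012 and 0.012 m and x of flat_tin in the frame of tray between -0.085 and 0.085 m and y of flat_tin in the frame of tray between -0.105 and 0.105 m and z of flat_tin in the frame of tray between -0.012 and 0.012 m and x of pen in the frame of tray between -0.085 and 0.085 m and y of pen in the frame of tray between -0.105 and 0.105 m and z of pen in the frame of tray between -0.012 and 0.012 m and distance of tube from where it was at the start of the episode below 0.02 m and angle between tube's own z axis and vertical below 0.1 rad), for 0.2 s.
2. the tube stands on the turntable over the pin while both tins and the marker are still on the tray (x of round_tin in the frame of tray between -0.085 and 0.085 m and y of round_tin in the frame of tray between -0.105 and 0.105 m and z of round_tin in the frame of tray between -0.012 and 0.012 m and x of flat_tin in the frame of tray between -0.085 and 0.085 m and y of flat_tin in the frame of tray between -0.105 and 0.105 m and z of flat_tin in the frame of tray between -0.012 and 0.012 m and x of pen in the frame of tray between -0.085 and 0.085 m and y of pen in the frame of tray between -0.105 and 0.105 m and z of pen in the frame of tray between -0.012 and 0.012 m and horizontal distance between tube and turntable below 0.013 m and z of tube in the frame of turntable between 0.008 and 0.016 m and angle between tube's own z axis and vertical below 0.1 rad), for 0.2 s.
At the end, for the whole second after the job is handed in: Tube upright on the turntable face within 13 mm of the pin axis; both tins and the marker within 15 mm of their starting places (height included), level within 0.12 rad, flat tin along the stand's y and marker along its x within 0.25 rad (either end first); all released and at rest (horizontal distance between tube and turntable below 0.013 m and z of tube in the frame of turntable between 0.008 and 0.016 m and angle between tube's own z axis and vertical below 0.1 rad and distance of each of round_tin, flat_tin, pen from where it was at the start of the episode below 0.015 m and angle between each of round_tin, flat_tin, pen's own z axis and vertical below 0.12 rad and angle between the y axis of flat_tin and the y axis of stand, either way round below 0.25 rad and angle between the y axis of pen and the x axis of stand, either way round below 0.25 rad and linear speed of each of tube, round_tin, flat_tin, pen below 0.02 m/s); the robot touches nothing.
It also fails if it takes over 141 s, if anything falls off the work surface, if the arm or the gripper's body presses on something with over 40 N, if the wrist force passes 120 N, or if a joint passes its speed limit or range.

## Working session

There is one attempt and no reset: what is moved stays moved. The work goes in short steps, Python scripts to look and compute and a tool call to move; the robot and the scene stay as the last step left them, time stands still between calls to the robot, and variables do not carry over. Pictures are saved under pics/ and viewed, at most 14 in all, crops included, and the job is handed in when it is done.

Besides the shell and the picture viewer there is one more tool, called after "Call:" as name([rows], argument=value, ...), one row to a line, values as JSON. arm_command: Moves the arm, as the interface text tells. Its arguments: {"type":"object","properties":{"series":{"type":"array"},"squeeze":{"type":"number"}},"required":["series"]}

```bash
ls; mkdir -p pics; cat > h.py <<'E'
import numpy as np, cv2
from workcell import sense, optics, ticket
def cam(n):
    return optics.read_camera(n)
def ray(c,uv):
    p=cv2.undistortPoints(np.array(uv,float).reshape(-1,1,2),np.array(c["camera_matrix"]),np.array(c["dist"])).reshape(-1,2)
    T=np.array(c["cam_to_world"]); d=np.c_[p[:,0],-p[:,1],-np.ones(len(p))]@T[:3,:3].T
    return T[:3,3],d
def onz(c,uv,z):
    o,d=ray(c,uv); return o+d*((z-o[2])/d[:,2])[:,None]
def proj(c,P):
    T=np.linalg.inv(np.array(c["cam_to_world"])); P=np.atleast_2d(P)@T[:3,:3].T+T[:3,3]
    P=P*[1,-1,-1]
    return cv2.projectPoints(P,np.zeros(3),np.zeros(3),np.array(c["camera_matrix"]),np.array(c["dist"]))[0].reshape(-1,2)
E
python3 - <<'E'
from h import *
np.set_printoptions(precision=3,suppress=True)
for n in ["scene","top"]:
    c=cam(n); cv2.imwrite(f"pics/{n}0.png",c["image"]); print(n,np.array(c["cam_to_world"]),c["camera_matrix"],c["dist"])
s=sense(); print(s["tcp_pos"],s["orientation"],s["gripper_width"],s["time"])
E
```

```text
pics
scene [[ 0.977  0.104 -0.186  0.316]
 [-0.213  0.442 -0.871 -1.027]
 [-0.009  0.891  0.454  0.6  ]
 [ 0.     0.     0.     1.   ]] [[505.316   0.    324.881]
 [  0.    505.316 187.926]
 [  0.      0.      1.   ]] [-0.059  0.     0.     0.     0.   ]
top [[-0.029  0.991 -0.133  0.43 ]
 [-1.    -0.029  0.002 -0.006]
 [-0.002  0.133  0.991  0.944]
 [ 0.     0.     0.     1.   ]] [[368.955   0.    315.521]
 [  0.    368.955 195.723]
 [  0.      0.      1.   ]] [-0.084  0.     0.     0.     0.   ]
[0.175 0.521 0.256] [[-0.948  0.318 -0.   ]
 [ 0.318  0.948 -0.001]
 [ 0.    -0.001 -1.   ]] 0.08564347492972826 0.1
```

View pics/top0.png

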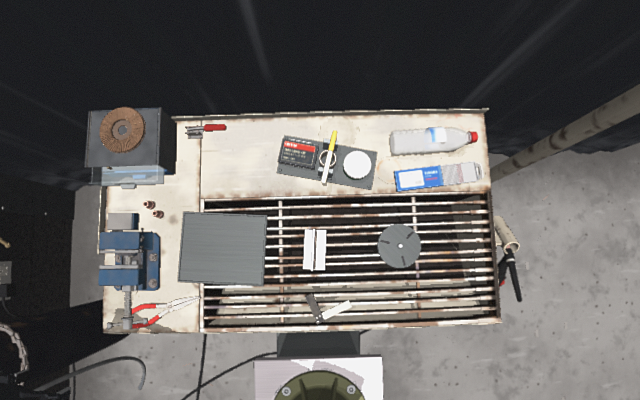

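View pics/scene0.png

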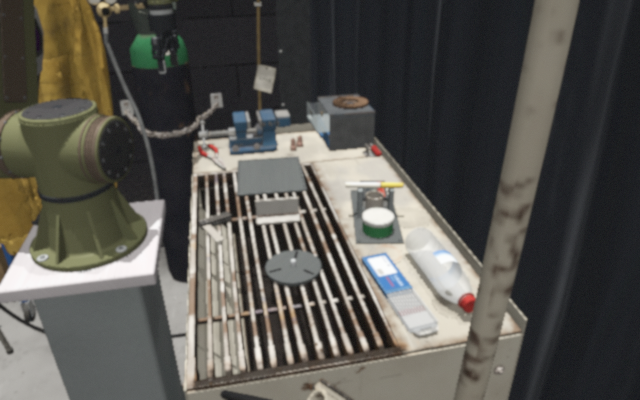

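The top view shows the stand near (327,162), with the flat tin at left (297,154), the round tin at right (357,163) and the pen from (335,130) to (324,183). The tray is at (223,248), the turntable at (400,246), and there is an upright white bracket at (315,250). The scene view agrees. The top picture is too coarse for grasping, so I'll get rough positions from it and then look with the wrist camera.

```bash
python3 - <<'E'
from h import *
np.set_printoptions(precision=3,suppress=True)
c=cam("top")
for n,uv,z in [("pen",[(335,130),(324,183)],.08),("round",[(357,163)],.04),("flat",[(297,154)],.026),("tray",[(181,212),(267,214),(265,285),(179,281)],.0055),("tt",[(400,246)],.012),("plate",[(283,136),(377,157),(372,188),(277,173)],.004),("bracket0",[(305,229),(326,229),(326,270),(304,270)],.0),("brk@70",[(305,229),(326,229),(326,270),(304,270)],.07)]:
    print(n,onz(c,uv,z).tolist() if 0 else onz(c,uv,z))
s=cam("scene"); print("scene brk base/top", onz(s,[(258,220),(299,220),(257,201),(299,198)],0))
w=cam("wrist"); T=np.array(w["cam_to_world"]); print(T,w["camera_matrix"],w["dist"])
st=sense();R=np.array(st["orientation"]);print("cam in tool",R.T@(T[:3,3]-st["tcp_pos"]),R.T@T[:3,:3])
cv2.imwrite("pics/crop0.png",cv2.resize(np.vstack([c["image"][100:300,160:440]]),None,fx=2.8,fy=2.8,interpolation=cv2.INTER_CUBIC))
E
```

```text
pen [[ 0.705 -0.06   0.08 ]
 [ 0.575 -0.029  0.08 ]]
round [[ 0.63  -0.114  0.04 ]]
flat [[0.661 0.036 0.026]]
tray [[0.523 0.34  0.005]
 [0.512 0.117 0.005]
 [0.334 0.125 0.005]
 [0.348 0.344 0.005]]
tt [[ 0.421 -0.217  0.012]]
plate [[ 0.717  0.073  0.004]
 [ 0.653 -0.172  0.004]
 [ 0.571 -0.154  0.004]
 [ 0.618  0.09   0.004]]
bracket0 [[ 0.471  0.021  0.   ]
 [ 0.47  -0.032  0.   ]
 [ 0.366 -0.029  0.   ]
 [ 0.368  0.026  0.   ]]
brk@70 [[ 0.468  0.019  0.07 ]
 [ 0.467 -0.03   0.07 ]
 [ 0.371 -0.027  0.07 ]
 [ 0.373  0.024  0.07 ]]
scene brk base/top [[ 0.374 -0.002  0.   ]
 [ 0.467 -0.024  0.   ]
 [ 0.381  0.092  0.   ]
 [ 0.486  0.083  0.   ]]
[[ 0.317 -0.899 -0.302  0.097]
 [ 0.949  0.3    0.1    0.548]
 [ 0.001 -0.318  0.948  0.373]
 [ 0.     0.     0.     1.   ]] [[291.243   0.    321.   ]
 [  0.    291.243 199.965]
 [  0.      0.      1.   ]] [-0.017  0.     0.     0.     0.   ]
cam in tool [ 0.082  0.001 -0.117] [[ 0.002  0.948  0.318]
 [ 1.    -0.001 -0.002]
 [-0.001  0.318 -0.948]]
```

View pics/crop0.png

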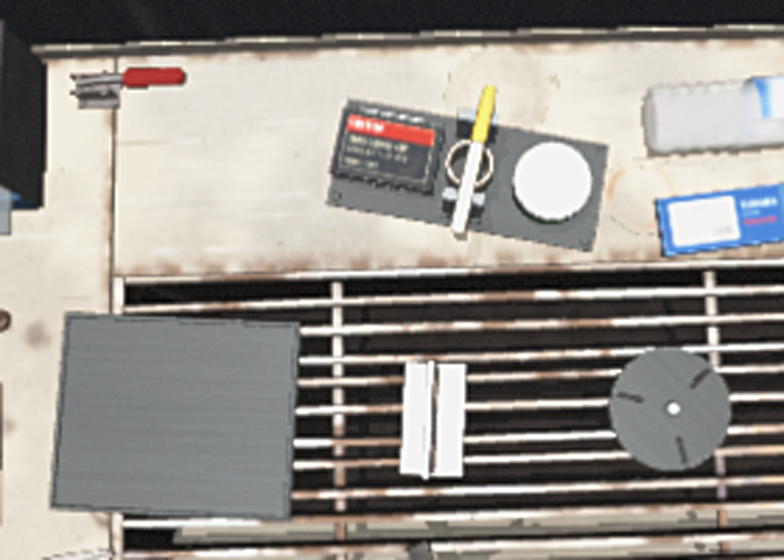

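The crop confirms the layout: stand yaw is about −15°, and the tray is at about (0.43, 0.23) with yaw −3°. The bracket is upright near (0.42, 0), so I'll carry everything high. Next I move the wrist camera over the stand.

Call:
arm_command([
  [-0.3, -0.195, 0, -0.066, 0],
  [-0.3, -0.195, 0, -0.066, 0],
  [-0.3, -0.195, 0, -0.066, 0],
  [-0.3, -0.195, 0, -0.066, 0],
  [-0.3, -0.195, 0, -0.066, 0],
  [-0.3, -0.195, 0, -0.066, 0],
  [-0.3, -0.195, 0, -0.066, 0],
  [-0.3, -0.195, 0, -0.066, 0],
  [-0.3, -0.195, 0, -0.066, 0],
  [-0.3, -0.195, 0, -0.066, 0],
], squeeze=30)

```text
time: 1.08
tcp_pos: [0.3995, 0.238, 0.2563]
orientation: [[-0.966, 0.259, 0.0], [0.259, 0.966, -0.001], [-0.001, -0.0, -1.0]]
contact_force: [-0.0, 0.6, -0.0]
gripper_width: 0.0855
gripper_force: 0.0
```

Call:
arm_command([
  [-0.285, -0.21, 0.03, 0, 0],
  [-0.285, -0.21, 0.03, 0, 0],
  [-0.285, -0.21, 0.03, 0, 0],
  [-0.285, -0.21, 0.03, 0, 0],
  [-0.285, -0.21, 0.03, 0, 0],
  [-0.285, -0.21, 0.03, 0, 0],
  [-0.285, -0.21, 0.03, 0, 0],
  [-0.285, -0.21, 0.03, 0, 0],
  [-0.285, -0.21, 0.03, 0, 0],
  [-0.285, -0.21, 0.03, 0, 0],
])

```text
time: 1.92
tcp_pos: [0.6208, -0.0376, 0.2247]
orientation: [[-0.966, 0.258, -0.001], [0.258, 0.966, -0.0], [0.001, -0.001, -1.0]]
contact_force: [-0.9, 0.2, -0.6]
gripper_width: 0.0853
gripper_force: 0.0
```

Call:
arm_command([
  [0, 0, 0, 0, 0],
  [0, 0, 0, 0, 0],
])

```text
time: 2.08
tcp_pos: [0.6191, -0.0336, 0.2261]
orientation: [[-0.967, 0.254, -0.001], [0.254, 0.967, 0.0], [0.001, 0.0, -1.0]]
contact_force: [0.3, -0.1, 0.5]
gripper_width: 0.0853
gripper_force: 0.0
```

```bash
python3 - <<'E'
from h import *
np.set_printoptions(precision=4,suppress=True)
c=cam("wrist"); cv2.imwrite("pics/w1.png",c["image"]); np.savez("w1.npz",**{k:np.array(v) for k,v in c.items()})
s=sense(); print(s["tcp_pos"],s["orientation"],s["q"])
E
```

```text
[ 0.619  -0.0334  0.2265] [[-0.9672  0.2539 -0.    ]
 [ 0.2539  0.9672  0.0001]
 [ 0.0001  0.0001 -1.    ]] [ -6.4783  27.4751  76.9757   0.0086  75.5518 -81.7712]
```

View pics/w1.png

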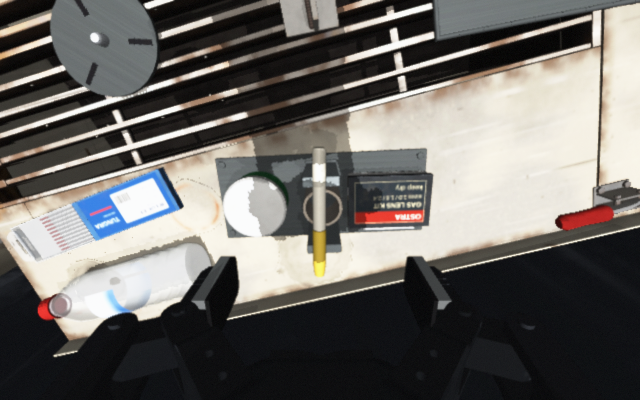

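The wrist view shows the pen from (319,148) to (320,276), the round lid at about (254,205), the flat tin at about (392,201), the tube ring at (322,207) and the plate corners at about (217,157), (427,149) and (228,238). I'll enlarge it to read edges to sub-pixel.

```bash
python3 - <<'E'
from h import *
im=cv2.imread("pics/w1.png")[135:285,205:445]
im=cv2.convertScaleAbs(im,alpha=1.6,beta=20)
cv2.imwrite("pics/w1c.png",cv2.resize(im,None,fx=3.3,fy=3.3,interpolation=cv2.INTER_CUBIC))
E
```

```text
(no output)
```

View pics/w1c.png

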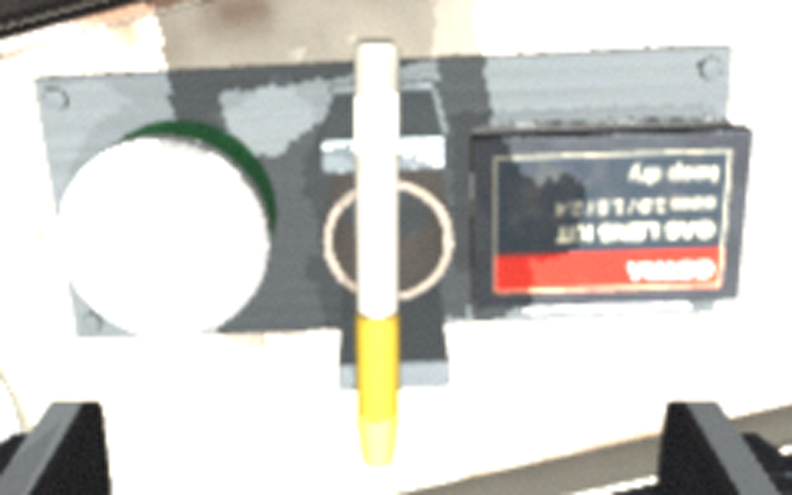

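The crop shows plate corners at (38,80), (729,48) and (78,335). The flat tin's top corners are (470,135), (749,127), (737,297) and (478,305), the lid spans 57..270 by 136..337, the tube ring spans 323..455 by 178..303, and the pen ends are (376,40) and (378,465).

```bash
python3 - <<'E'
from h import *
np.set_printoptions(precision=4,suppress=True)
c=dict(np.load("w1.npz")); k=lambda L:np.array(L,float)/3.3+[205,135]
P=onz(c,k([(38,80),(729,48),(78,335)]),.004);print("plate",P,np.linalg.norm(P[0]-P[1]),np.linalg.norm(P[0]-P[2]),"ctr",(P[1]+P[2])/2)
v=P[1]-P[0];print("yaw y",np.degrees(np.arctan2(-v[0],v[1])))
F=onz(c,k([(470,135),(749,127),(737,297),(478,305)]),.030);print("flat",F,F.mean(0),np.linalg.norm(F-np.roll(F,-1,0),axis=1))
for a in (F[1]-F[0],F[2]-F[3]): print("fyaw",np.degrees(np.arctan2(-a[0],a[1])))
def circ(L,z):
    p=onz(c,k(L),z); return p, np.linalg.norm(p[0]-p[1]),np.linalg.norm(p[2]-p[3]),(p[0]+p[1]+p[2]+p[3])/4
print("round",circ([(57,236),(270,236),(163,136),(163,337)],.044)[1:])
print("tube",circ([(323,240),(455,240),(389,178),(389,303)],.054)[1:])
n=onz(c,k([(376,40),(378,465)]),.0805);print("pen",n,np.linalg.norm(n[0]-n[1]),n.mean(0)); v=n[1]-n[0];print("pen ang",np.degrees(np.arctan2(v[1],v[0])))
ch=onz(c,k([(320,138),(446,138),(446,170),(340,385),(448,385)]),.074);print("cheeks",ch)
t=cam("top"); 
# round tin refined in the top view: white blob
h=cv2.cvtColor(t["image"],cv2.COLOR_BGR2GRAY)
m=np.zeros_like(h); m[140:185,335:380]=(h[140:185,335:380]>215)*255
cn=max(cv2.findContours(m,0,1)[0],key=cv2.contourArea); (x,y),r=cv2.minEnclosingCircle(cn); print("round top",(x,y),r,onz(t,[(x,y)],.044))
m=(h[205:295,170:275]<125)*255; print("tray/tt", [onz(t,[q],.012) for q in [(399.8,245.8)]])
E
```

```text
plate [[ 0.5702 -0.1462  0.004 ]
 [ 0.6211  0.0936  0.004 ]
 [ 0.6679 -0.1674  0.004 ]] 0.24519324617636207 0.10005677427644533 ctr [ 0.6445 -0.0369  0.004 ]
yaw y -12.00280972741379
flat [[ 0.622  -0.0027  0.03  ]
 [ 0.6429  0.0882  0.03  ]
 [ 0.7034  0.0757  0.03  ]
 [ 0.683  -0.0139  0.03  ]] [0.6628 0.0368 0.03  ] [0.0934 0.0618 0.0919 0.0621]
fyaw -12.943585272537426
fyaw -12.802277433125917
round (np.float64(0.07059816020327893), np.float64(0.07099326347386495), array([ 0.6267, -0.1093,  0.044 ]))
tube (np.float64(0.04225999655123344), np.float64(0.04262226440645143), array([ 0.6431, -0.0364,  0.054 ]))
pen [[ 0.5764 -0.023   0.0805]
 [ 0.7057 -0.0564  0.0805]] 0.1335525823295361 [ 0.6411 -0.0397  0.0805]
pen ang -14.506779872532627
cheeks [[ 0.6004 -0.046   0.074 ]
 [ 0.6096 -0.0109  0.074 ]
 [ 0.6189 -0.0131  0.074 ]
 [ 0.6787 -0.0617  0.074 ]
 [ 0.6873 -0.0288  0.074 ]]
round top (377.0, 152.9423065185547) 13.096026420593262 [[ 0.6538 -0.1653  0.044 ]]
tray/tt [array([[ 0.4211, -0.2164,  0.012 ]])]
```

Sizes check out: lid 71 mm, tube 42 mm, pen 133.5 mm, flat tin 93×62 mm. I'll pick up the pen with the low part of the pads.

Call:
arm_command([
  [-0.023, -0.001, 0.03, 0, 0.3],
  [-0.023, -0.001, 0.06, 0, 0.3],
  [-0.023, -0.001, 0.09, 0, 0.3],
  [-0.023, -0.001, 0.11, 0, 0.3],
  [-0.023, -0.001, 0.12, 0, 0.3],
  [-0.023, -0.001, 0.126, 0, 0.3],
  [-0.023, -0.001, 0.126, 0, 0.3],
  [-0.023, -0.001, 0.126, 0, 0.3],
], squeeze=25)

```text
time: 2.85
tcp_pos: [0.6419, -0.0412, 0.1018]
orientation: [[-0.967, 0.255, 0.002], [0.255, 0.967, -0.0], [-0.002, 0.0, -1.0]]
contact_force: [0.3, 0.1, 0.7]
gripper_width: 0.0594
gripper_force: 0.0
```

Call:
arm_command([
  [0, 0, 0, 0, 1],
  [0, 0, 0, 0, 1],
  [0, 0, 0, 0, 1],
  [0, 0, 0, 0, 1],
  [0, 0, 0, 0, 1],
  [0, 0, 0, 0, 1],
  [0, 0, 0, 0, 1],
])

```text
time: 3.43
tcp_pos: [0.6416, -0.0415, 0.101]
orientation: [[-0.967, 0.255, 0.001], [0.255, 0.967, -0.0], [-0.001, 0.0, -1.0]]
contact_force: [-1.2, 0.5, 6.1]
gripper_width: 0.0121
gripper_force: 28.5
```

Call:
arm_command([
  [0, 0, -0.03, 0, 1],
  [0, 0, -0.07, 0, 1],
  [0, 0, -0.1, 0, 1],
  [0.03, 0.03, -0.1, 0.12, 1],
  [0.06, 0.06, -0.1, 0.24, 1],
  [0.09, 0.09, -0.1, 0.36, 1],
  [0.12, 0.12, -0.1, 0.48, 1],
  [0.15, 0.15, -0.1, 0.6, 1],
  [0.18, 0.18, -0.1, 0.72, 1],
  [0.2, 0.21, -0.1, 0.84, 1],
])

```text
time: 4.27
tcp_pos: [0.5028, 0.2068, 0.2005]
orientation: [[-0.464, 0.886, 0.0], [0.886, 0.464, -0.0], [-0.0, 0.0, -1.0]]
contact_force: [1.3, -0.1, -0.2]
gripper_width: 0.0123
gripper_force: 27.8
```

```bash
cat > go.py <<'E'
# usage: go.py x y z yaw(deg of tool y) -> shift in tool axes from current pose
import sys; from h import *
x,y,z,yaw=map(float,sys.argv[1:5]); s=sense(); R=np.array(s["orientation"]); p=np.array(s["tcp_pos"])
a=np.degrees(np.arctan2(R[1,1],R[0,1])); d=(yaw-a+180)%360-180
print("t",s["time"],"pos",p.round(4),"yaw",round(a,2),"q",np.round(s["q"],1)[[0,5]],"w",round(s["gripper_width"],4),"shift",(R.T@(np.array([x,y,z])-p)).round(4),"turn",round(-np.radians(d),3))
E
python3 go.py .491 .228 .06 -3.2
```

```text
t 4.2667 pos [0.5028 0.2068 0.2005] yaw 27.62 q [18.5 -9.1] w 0.0123 shift [ 0.0242 -0.0006  0.1405] turn 0.538
```

Call:
arm_command([
  [0.01, -0.003, 0.02, 0.12, 1],
  [0.022, -0.005, 0.05, 0.24, 1],
  [0.022, -0.005, 0.08, 0.36, 1],
  [0.022, -0.005, 0.11, 0.48, 1],
  [0.022, -0.005, 0.13, 0.54, 1],
  [0.022, -0.005, 0.14, 0.54, 1],
  [0.022, -0.005, 0.14, 0.54, 1],
  [0.022, -0.005, 0.14, 0.54, 1],
])

```text
time: 4.93
tcp_pos: [0.4901, 0.2227, 0.0609]
orientation: [[0.05, 0.999, 0.0], [0.999, -0.05, 0.0], [0.0, 0.0, -1.0]]
contact_force: [0.7, -0.7, -0.3]
gripper_width: 0.0121
gripper_force: 27.8
```

```bash
python3 go.py .491 .228 .031 -3.2
python3 - <<'E'
from h import *
for n in ["wrist","top"]:
    c=cam(n); cv2.imwrite(f"pics/{n}2.png",c["image"])
    if n=="wrist": np.savez("w2.npz",**{k:np.array(v) for k,v in c.items()})
E
```

```text
t 4.9333 pos [0.4901 0.2227 0.0609] yaw -2.85 q [20.5 23.4] w 0.0121 shift [0.0053 0.0007 0.0299] turn 0.006
```

View pics/wrist2.png

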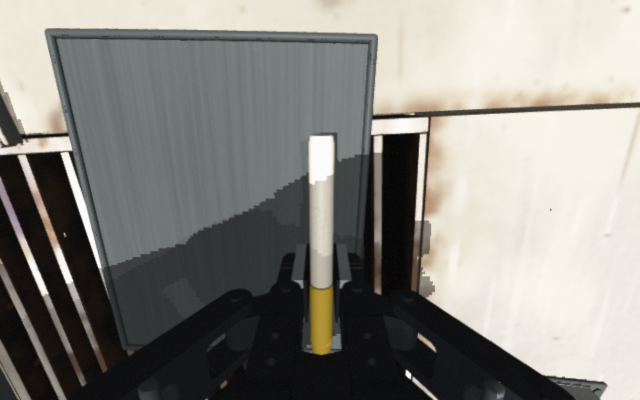

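The wrist view shows tray corners at (47,31), (376,36) and (125,347), with the pen held square near the +x side. I'll compute the tray pose from these corners.

```bash
python3 - <<'E'
from h import *
np.set_printoptions(precision=4,suppress=True)
c=dict(np.load("w2.npz")); P=onz(c,[(47,31),(376,36),(125,347)],.0055); print(P,np.linalg.norm(P[0]-P[1]),np.linalg.norm(P[0]-P[2]),(P[1]+P[2])/2)
v=P[1]-P[0];print(np.degrees(np.arctan2(v[1],v[0])));v=P[0]-P[2];print(np.degrees(np.arctan2(-v[0],v[1])))
C=(P[1]+P[2])/2; a=np.radians(-2.8);X=np.array([np.cos(a),np.sin(a),0]);Y=np.array([-np.sin(a),np.cos(a),0])
for x,y in [(.062,0),(-.03,-.047),(-.03,.057)]: print(C+x*X+y*Y)
E
```

```text
[[0.3505 0.3495 0.0055]
 [0.5249 0.3376 0.0055]
 [0.3369 0.1373 0.0055]] 0.17475911034447156 0.21268418318710036 [0.4309 0.2374 0.0055]
-3.910474076594969
-3.6818096748653
[0.4928 0.2344 0.0055]
[0.3986 0.1919 0.0055]
[0.4037 0.2958 0.0055]
```

Call:
arm_command([
  [0.004, 0, 0.01, 0, 1],
  [0.004, 0, 0.02, 0, 1],
  [0.004, 0, 0.025, 0, 1],
  [0.004, 0, 0.028, 0, 1],
  [0.004, 0, 0.029, 0, 1],
  [0.004, 0, 0.029, 0, 1],
])

```text
time: 5.53
tcp_pos: [0.4898, 0.2266, 0.031]
orientation: [[0.052, 0.999, -0.0], [0.999, -0.052, -0.0], [-0.0, -0.0, -1.0]]
contact_force: [0.3, 0.2, 0.4]
gripper_width: 0.0123
gripper_force: 27.8
```

Call:
arm_command([
  [0, 0, 0.001, 0, 1],
  [0, 0, 0.001, 0, 0.65],
  [0, 0, 0.001, 0, 0.65],
  [0, 0, 0.001, 0, 0.65],
  [0, 0, -0.01, 0, 0.65],
  [0, 0, -0.04, 0, 0],
  [0, 0, -0.08, 0, 0],
  [0, 0, -0.12, 0, 0],
  [0, 0, -0.16, 0, 0],
  [0, 0, -0.16, 0, 0],
])

```text
time: 6.37
tcp_pos: [0.4921, 0.2275, 0.2002]
orientation: [[0.052, 0.999, 0.012], [0.999, -0.052, 0.004], [0.005, 0.011, -1.0]]
contact_force: [0.8, 0.5, 1.4]
gripper_width: 0.0852
gripper_force: 0.0
```

```bash
python3 go.py .663 .037 .19 -12.8
```

```text
t 6.3667 pos [0.4921 0.2275 0.2002] yaw -2.97 q [20.9 23.9] w 0.0852 shift [-0.1815  0.1804  0.0113] turn 0.172
```

Call:
arm_command([
  [-0.025, 0.025, 0, 0.03, 0],
  [-0.05, 0.05, 0, 0.06, 0],
  [-0.075, 0.075, 0, 0.09, 0],
  [-0.1, 0.1, 0, 0.12, 0],
  [-0.125, 0.125, 0, 0.15, 0],
  [-0.15, 0.15, 0, 0.172, 0],
  [-0.17, 0.17, 0, 0.172, 0],
  [-0.181, 0.18, 0, 0.172, 0],
  [-0.181, 0.18, 0, 0.172, 0],
  [-0.181, 0.18, 0, 0.172, 0],
])

```text
time: 7.2
tcp_pos: [0.6602, 0.0362, 0.1914]
orientation: [[0.223, 0.975, -0.0], [0.975, -0.223, 0.0], [0.0, -0.0, -1.0]]
contact_force: [-1.4, 0.6, 0.7]
gripper_width: 0.0854
gripper_force: 0.0
```

```bash
python3 go.py .663 .037 .034 -12.8
python3 - <<'E'
from h import *
a=[cam(n)["image"] for n in ["wrist","top"]]
cv2.imwrite("pics/m3.png",np.hstack([cv2.resize(a[0],(480,300)),cv2.resize(a[1][120:300,170:390],(320,262)).copy() if 0 else cv2.resize(a[1][120:308,170:370],(319,300))]))
E
```

```text
t 7.2 pos [0.6602 0.0362 0.1914] yaw -12.89 q [-0.  12.8] w 0.0854 shift [0.0014 0.0026 0.1574] turn -0.002
```

View pics/m3.png

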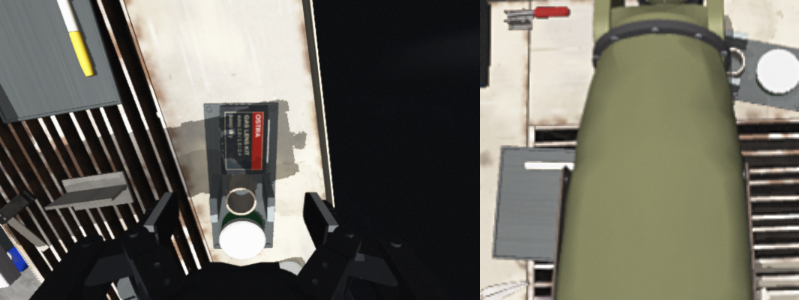

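Left half: the pen lies on the tray, and the flat tin at (245,140) sits between the fingers. The tube and round tin are untouched. Descending on the flat tin.

Call:
arm_command([
  [0.001, 0.002, 0.03, 0, 0],
  [0.001, 0.002, 0.06, 0, 0],
  [0.001, 0.002, 0.09, 0, 0],
  [0.001, 0.002, 0.12, 0, 0],
  [0.001, 0.002, 0.14, 0, 0],
  [0.001, 0.002, 0.15, 0, 0],
  [0.001, 0.002, 0.157, 0, 0],
  [0.001, 0.002, 0.157, 0, 0],
], squeeze=35)

```text
time: 7.97
tcp_pos: [0.6621, 0.0376, 0.034]
orientation: [[0.221, 0.975, -0.001], [0.975, -0.221, 0.0], [-0.0, -0.001, -1.0]]
contact_force: [-0.3, -0.1, -0.3]
gripper_width: 0.0857
gripper_force: 0.0
```

Call:
arm_command([
  [0, 0, 0, 0, 0.15],
  [0, 0, 0, 0, 0.25],
  [0, 0, 0, 0, 0.4],
  [0, 0, 0, 0, 0.5],
  [0, 0, 0, 0, 0.5],
  [0, 0, 0, 0, 0.5],
])

```text
time: 8.47
tcp_pos: [0.6631, 0.0372, 0.0364]
orientation: [[0.222, 0.975, 0.002], [0.975, -0.222, 0.0], [0.001, 0.002, -1.0]]
contact_force: [-2.3, 0.6, 6.4]
gripper_width: 0.0614
gripper_force: 37.7
```

Call:
arm_command([
  [0, 0, 0, 0, 0.5],
  [0, 0, -0.02, 0, 0.5],
  [0, 0, -0.06, 0, 0.5],
  [0, 0, -0.1, 0, 0.5],
  [0, 0, -0.13, 0, 0.5],
  [0, 0, -0.15, 0, 0.5],
  [0, 0, -0.15, 0, 0.5],
])

```text
time: 9.05
tcp_pos: [0.664, 0.0371, 0.191]
orientation: [[0.222, 0.975, 0.009], [0.975, -0.222, 0.0], [0.002, 0.009, -1.0]]
contact_force: [0.3, -0.5, -1.1]
gripper_width: 0.0617
gripper_force: 39.7
```

```bash
python3 go.py .398 .190 .19 -3.7
```

```text
t 9.05 pos [0.664  0.0371 0.191 ] yaw -12.83 q [ 0.  12.9] w 0.0617 shift [ 0.09   -0.2933 -0.0015] turn -0.159
```

Call:
arm_command([
  [0.01, -0.03, 0, -0.02, 0.5],
  [0.02, -0.065, 0, -0.04, 0.5],
  [0.03, -0.1, 0, -0.06, 0.5],
  [0.04, -0.135, 0, -0.08, 0.5],
  [0.05, -0.17, 0, -0.1, 0.5],
  [0.06, -0.205, 0, -0.12, 0.5],
  [0.07, -0.24, 0, -0.14, 0.5],
  [0.08, -0.27, 0, -0.159, 0.5],
  [0.09, -0.292, 0, -0.159, 0.5],
  [0.09, -0.292, 0, -0.159, 0.5],
])

```text
time: 9.88
tcp_pos: [0.3948, 0.1913, 0.1843]
orientation: [[0.062, 0.998, -0.0], [0.998, -0.062, 0.0], [0.0, -0.001, -1.0]]
contact_force: [0.3, -0.2, -1.1]
gripper_width: 0.0615
gripper_force: 39.7
```

Call:
arm_command([
  [0, 0, 0.03, 0, 0.5],
  [0, 0, 0.06, 0, 0.5],
  [0, 0, 0.09, 0, 0.5],
  [0, 0, 0.11, 0, 0.5],
  [0, 0, 0.13, 0, 0.5],
  [0, 0, 0.14, 0, 0.5],
  [0, 0, 0.14, 0, 0.5],
  [0, 0, 0.14, 0, 0.5],
])

```text
time: 10.55
tcp_pos: [0.398, 0.1896, 0.0446]
orientation: [[0.065, 0.998, -0.0], [0.998, -0.065, -0.0], [-0.0, -0.0, -1.0]]
contact_force: [0.6, -0.8, -1.1]
gripper_width: 0.0613
gripper_force: 39.7
```

```bash
python3 go.py .398 .190 .034 -3.7
```

```text
t 10.55 pos [0.398  0.1896 0.0446] yaw -3.73 q [20.7 24.4] w 0.0613 shift [ 0.0004 -0.      0.0106] turn -0.001
```

Lowering until contact.

Call:
arm_command([
  [0, 0, 0.004, 0, 0.5],
  [0, 0, 0.007, 0, 0.5],
  [0, 0, 0.01, 0, 0.5],
  [0, 0, 0.01, 0, 0.5],
  [0, 0, 0.01, 0, 0.5],
])

```text
time: 10.97
tcp_pos: [0.3982, 0.1898, 0.0353]
orientation: [[0.065, 0.998, 0.001], [0.998, -0.065, 0.0], [0.001, 0.001, -1.0]]
contact_force: [-3.1, -2.8, 12.3]
gripper_width: 0.0616
gripper_force: 41.1
```

Call:
arm_command([
  [0, 0, -0.001, 0, 0.12],
  [0, 0, -0.001, 0, 0.12],
  [0, 0, -0.001, 0, 0.12],
  [0, 0, -0.02, 0, 0.12],
  [0, 0, -0.06, 0, 0.12],
  [0, 0, -0.1, 0, 0],
  [0, 0, -0.14, 0, 0],
  [0, 0, -0.155, 0, 0],
  [0, 0, -0.155, 0, 0],
])

```text
time: 11.72
tcp_pos: [0.399, 0.1902, 0.1931]
orientation: [[0.065, 0.998, 0.007], [0.998, -0.065, 0.003], [0.003, 0.006, -1.0]]
contact_force: [0.3, 0.1, 0.5]
gripper_width: 0.0854
gripper_force: 0.0
```

```bash
python3 go.py .627 -.109 .19 -12.8
```

```text
t 11.7167 pos [0.399  0.1902 0.1931] yaw -3.72 q [20.7 24.5] w 0.0854 shift [-0.2838  0.2469  0.0039] turn 0.158
```

Call:
arm_command([
  [-0.03, 0.025, 0, 0.03, 0],
  [-0.06, 0.05, 0, 0.06, 0],
  [-0.09, 0.075, 0, 0.09, 0],
  [-0.12, 0.1, 0, 0.12, 0],
  [-0.15, 0.13, 0, 0.158, 0],
  [-0.18, 0.16, 0, 0.158, 0],
  [-0.21, 0.185, 0, 0.158, 0],
  [-0.24, 0.21, 0, 0.158, 0],
  [-0.265, 0.235, 0, 0.158, 0],
  [-0.283, 0.247, 0, 0.158, 0],
])

```text
time: 12.55
tcp_pos: [0.6271, -0.1114, 0.1873]
orientation: [[0.223, 0.975, -0.001], [0.975, -0.223, 0.0], [-0.0, -0.001, -1.0]]
contact_force: [-1.2, 0.3, 0.1]
gripper_width: 0.0855
gripper_force: 0.0
```

Call:
arm_command([
  [0, 0, 0, 0, 0],
  [0, 0, 0, 0, 0],
  [0, 0, 0, 0, 0],
])

```text
time: 12.8
tcp_pos: [0.6253, -0.1082, 0.1882]
orientation: [[0.221, 0.975, -0.002], [0.975, -0.221, 0.0], [0.0, -0.002, -1.0]]
contact_force: [0.2, 0.0, 0.9]
gripper_width: 0.0856
gripper_force: 0.0
```

```bash
python3 go.py .627 -.109 .039 -12.8
python3 - <<'E'
from h import *
c=cam("wrist"); cv2.imwrite("pics/w4.png",c["image"]); np.savez("w4.npz",**{k:np.array(v) for k,v in c.items()})
E
```

```text
t 12.8 pos [ 0.6253 -0.1082  0.1882] yaw -12.76 q [-13.1  -0.4] w 0.0856 shift [-0.0004  0.002   0.1492] turn 0.001
```

View pics/w4.png

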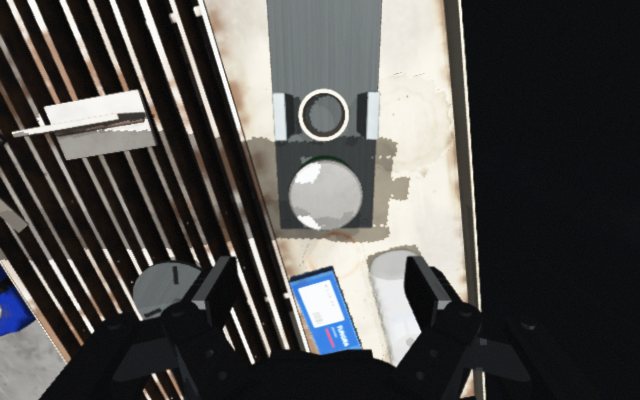

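The wrist view shows the round lid spanning 288..363 by 158..232 (centre (325.5,194.5)) and the bare tube ring centred at (324,114.5). The bottle and the box are clear of the finger positions.

```bash
python3 - <<'E'
from h import *
np.set_printoptions(precision=4,suppress=True)
c=dict(np.load("w4.npz"))
print(onz(c,[(288,194.5),(363,194.5),(325.5,158),(325.5,232)],.044),onz(c,[(299,114.5),(349.5,114.5),(324,89),(324,140)],.054))
E
python3 go.py .627 -.109 .039 -12.8
```

```text
[[ 0.5951 -0.1004  0.044 ]
 [ 0.6638 -0.1159  0.044 ]
 [ 0.6369 -0.0745  0.044 ]
 [ 0.6212 -0.1458  0.044 ]] [[ 0.6235 -0.0324  0.054 ]
 [ 0.6643 -0.0416  0.054 ]
 [ 0.648  -0.0175  0.054 ]
 [ 0.6392 -0.0573  0.054 ]]
t 12.85 pos [ 0.6254 -0.1079  0.1886] yaw -12.73 q [-13.1  -0.4] w 0.0854 shift [-0.0007  0.002   0.1496] turn 0.001
```

Call:
arm_command([
  [0, 0.003, 0.03, 0, 0],
  [0, 0.003, 0.06, 0, 0],
  [0, 0.003, 0.09, 0, 0],
  [0, 0.003, 0.12, 0, 0],
  [0, 0.003, 0.135, 0, 0],
  [0, 0.003, 0.145, 0, 0],
  [0, 0.003, 0.149, 0, 0],
  [0, 0.003, 0.149, 0, 0],
], squeeze=35)

```text
time: 13.52
tcp_pos: [0.6287, -0.1089, 0.0402]
orientation: [[0.22, 0.975, -0.0], [0.975, -0.22, 0.0], [0.0, -0.0, -1.0]]
contact_force: [-0.5, 0.5, -0.2]
gripper_width: 0.0855
gripper_force: 0.0
```

Call:
arm_command([
  [0, 0, 0, 0, 0.1],
  [0, 0, 0, 0, 0.2],
  [0, 0, 0, 0, 0.3],
  [0, 0, 0, 0, 0.4],
  [0, 0, 0, 0, 0.4],
  [0, 0, 0, 0, 0.4],
])

```text
time: 14.02
tcp_pos: [0.6294, -0.1094, 0.0423]
orientation: [[0.221, 0.975, 0.002], [0.975, -0.221, -0.0], [0.0, 0.002, -1.0]]
contact_force: [-3.4, 1.9, 8.0]
gripper_width: 0.0677
gripper_force: 37.8
```

Call:
arm_command([
  [0, 0, 0, 0, 0.4],
  [0, 0, -0.02, 0, 0.4],
  [0, 0, -0.06, 0, 0.4],
  [0, 0, -0.1, 0, 0.4],
  [0, 0, -0.13, 0, 0.4],
  [0, 0, -0.15, 0, 0.4],
  [0, 0, -0.15, 0, 0.4],
])

```text
time: 14.6
tcp_pos: [0.6302, -0.1097, 0.1964]
orientation: [[0.221, 0.975, 0.009], [0.975, -0.221, -0.002], [-0.0, 0.009, -1.0]]
contact_force: [0.7, 0.6, -1.5]
gripper_width: 0.0672
gripper_force: 41.1
```

```bash
python3 go.py .405 .294 .19 -3.7
```

```text
t 14.6 pos [ 0.6302 -0.1097  0.1964] yaw -12.77 q [-13.2  -0.4] w 0.0672 shift [ 0.3439 -0.3089  0.0036] turn -0.158
```

Call:
arm_command([
  [0.03, -0.027, 0, -0.02, 0.4],
  [0.06, -0.054, 0, -0.04, 0.4],
  [0.09, -0.081, 0, -0.06, 0.4],
  [0.12, -0.108, 0, -0.08, 0.4],
  [0.15, -0.135, 0, -0.1, 0.4],
  [0.18, -0.162, 0, -0.12, 0.4],
  [0.21, -0.189, 0, -0.14, 0.4],
  [0.24, -0.216, 0, -0.158, 0.4],
  [0.26, -0.234, 0, -0.158, 0.4],
  [0.26, -0.234, 0, -0.158, 0.4],
])

```text
time: 15.43
tcp_pos: [0.4555, 0.1992, 0.1897]
orientation: [[0.061, 0.998, -0.001], [0.998, -0.061, 0.0], [0.0, -0.001, -1.0]]
contact_force: [-0.5, -0.2, -2.1]
gripper_width: 0.0672
gripper_force: 41.3
```

```bash
python3 go.py .405 .294 .045 -3.7
```

```text
t 15.4333 pos [0.4555 0.1992 0.1897] yaw -3.5 q [19.4 22.9] w 0.0672 shift [ 0.0915 -0.056   0.1448] turn 0.004
```

Call:
arm_command([
  [0.03, -0.018, 0, 0.003, 0.4],
  [0.06, -0.036, 0, 0.003, 0.4],
  [0.09, -0.056, 0.02, 0.003, 0.4],
  [0.09, -0.056, 0.05, 0.003, 0.4],
  [0.09, -0.056, 0.08, 0.003, 0.4],
  [0.09, -0.056, 0.11, 0.003, 0.4],
  [0.09, -0.056, 0.13, 0.003, 0.4],
  [0.09, -0.056, 0.138, 0.003, 0.4],
  [0.09, -0.056, 0.138, 0.003, 0.4],
])

```text
time: 16.18
tcp_pos: [0.4073, 0.2885, 0.0504]
orientation: [[0.068, 0.998, -0.003], [0.998, -0.068, -0.002], [-0.002, -0.003, -1.0]]
contact_force: [0.9, 0.4, -2.5]
gripper_width: 0.0673
gripper_force: 41.2
```

Call:
arm_command([
  [0, 0, 0.004, 0, 0.4],
  [0, 0, 0.007, 0, 0.4],
  [0, 0, 0.01, 0, 0.4],
  [0, 0, 0.01, 0, 0.4],
  [0, 0, 0.01, 0, 0.4],
])

```text
time: 16.6
tcp_pos: [0.4082, 0.2894, 0.0427]
orientation: [[0.068, 0.998, 0.001], [0.998, -0.068, 0.0], [0.0, 0.001, -1.0]]
contact_force: [0.2, -0.0, -3.0]
gripper_width: 0.0677
gripper_force: 41.2
```

Call:
arm_command([
  [0, 0, 0.001, 0, 0.4],
  [0, 0, 0.002, 0, 0.4],
  [0, 0, 0.002, 0, 0.4],
])

```text
time: 16.85
tcp_pos: [0.4083, 0.2895, 0.0413]
orientation: [[0.068, 0.998, 0.001], [0.998, -0.068, 0.0], [0.0, 0.001, -1.0]]
contact_force: [-4.6, -2.6, 12.2]
gripper_width: 0.067
gripper_force: 42.3
```

Call:
arm_command([
  [0, 0, -0.001, 0, 0.03],
  [0, 0, -0.001, 0, 0.03],
  [0, 0, -0.001, 0, 0.03],
  [0, 0, -0.02, 0, 0],
  [0, 0, -0.06, 0, 0],
  [0, 0, -0.1, 0, 0],
  [0, 0, -0.14, 0, 0],
  [0, 0, -0.15, 0, 0],
  [0, 0, -0.15, 0, 0],
])

```text
time: 17.6
tcp_pos: [0.409, 0.29, 0.1935]
orientation: [[0.068, 0.998, 0.005], [0.998, -0.068, 0.003], [0.004, 0.005, -1.0]]
contact_force: [0.6, 0.5, -0.0]
gripper_width: 0.0858
gripper_force: 0.0
```

```bash
python3 go.py .644 -.037 .19 77.2
python3 - <<'E'
from h import *
a=[cam(n)["image"] for n in ["wrist","scene"]]
cv2.imwrite("pics/m5.png",np.hstack([cv2.resize(i,(400,250)) for i in a]))
E
```

```text
t 17.6 pos [0.409  0.29   0.1935] yaw -3.89 q [31.1 35. ] w 0.0858 shift [-0.3103  0.2566  0.0037] turn -1.415
```

View pics/m5.png

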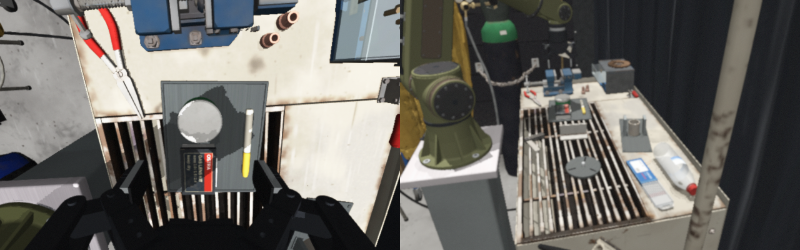

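The wrist view shows the round tin (200,120), flat tin (197,170) and pen (247,145) on the tray, apart from each other. The tube is still in the stand. Moving to the tube.

Call:
arm_command([
  [-0.03, 0.025, 0, -0.12, 0],
  [-0.06, 0.05, 0, -0.24, 0],
  [-0.09, 0.075, 0, -0.36, 0],
  [-0.12, 0.1, 0, -0.48, 0],
  [-0.15, 0.125, 0, -0.6, 0],
  [-0.18, 0.15, 0, -0.72, 0],
  [-0.21, 0.175, 0, -0.84, 0],
  [-0.24, 0.2, 0, -0.96, 0],
  [-0.27, 0.22, 0, -1.08, 0],
  [-0.29, 0.24, 0, -1.2, 0],
])

```text
time: 18.53
tcp_pos: [0.6281, -0.0197, 0.1875]
orientation: [[-0.898, 0.441, -0.004], [0.441, 0.898, -0.0], [0.003, -0.002, -1.0]]
contact_force: [0.2, 0.8, 0.7]
gripper_width: 0.0853
gripper_force: 0.0
```

Call:
arm_command([
  [0, 0, 0, -0.1, 0],
  [0, 0, 0, -0.2, 0],
  [0, 0, 0, -0.215, 0],
  [0, 0, 0, -0.215, 0],
])

```text
time: 18.87
tcp_pos: [0.6273, -0.0162, 0.1883]
orientation: [[-0.969, 0.245, -0.003], [0.245, 0.969, 0.0], [0.003, -0.0, -1.0]]
contact_force: [0.2, -0.3, -0.5]
gripper_width: 0.0855
gripper_force: 0.0
```

```bash
python3 go.py .644 -.037 .047 77.2
```

```text
t 18.8667 pos [ 0.6273 -0.0162  0.1883] yaw 75.81 q [ -4.8 -80.6] w 0.0855 shift [-0.0217 -0.016   0.1413] turn -0.024
```

Call:
arm_command([
  [-0.022, -0.016, 0, -0.024, 0],
  [-0.022, -0.016, 0.03, -0.024, 0],
  [-0.022, -0.016, 0.06, -0.024, 0],
  [-0.022, -0.016, 0.08, -0.024, 0],
  [-0.022, -0.016, 0.1, -0.024, 0],
  [-0.022, -0.016, 0.12, -0.024, 0],
  [-0.022, -0.016, 0.135, -0.024, 0],
  [-0.022, -0.016, 0.141, -0.024, 0],
  [-0.022, -0.016, 0.141, -0.024, 0],
], squeeze=35)

```text
time: 19.62
tcp_pos: [0.6443, -0.0367, 0.0473]
orientation: [[-0.975, 0.222, -0.003], [0.222, 0.975, 0.0], [0.003, -0.0, -1.0]]
contact_force: [-0.6, -0.0, 0.4]
gripper_width: 0.0855
gripper_force: 0.0
```

Call:
arm_command([
  [0, 0, 0, 0, 0.25],
  [0, 0, 0, 0, 0.4],
  [0, 0, 0, 0, 0.5],
  [0, 0, 0, 0, 0.6],
  [0, 0, 0, 0, 0.7],
  [0, 0, 0, 0, 0.7],
  [0, 0, 0, 0, 0.7],
])

```text
time: 20.2
tcp_pos: [0.6457, -0.0372, 0.0505]
orientation: [[-0.975, 0.22, 0.002], [0.22, 0.975, -0.0], [-0.002, 0.0, -1.0]]
contact_force: [-1.7, -0.2, 6.1]
gripper_width: 0.0405
gripper_force: 35.0
```

Call:
arm_command([
  [0, 0, -0.01, 0, 0.7],
  [0, 0, -0.04, 0, 0.7],
  [0, 0, -0.08, 0, 0.7],
  [0, 0, -0.12, 0, 0.7],
  [0, 0, -0.14, 0, 0.7],
  [0, 0, -0.14, 0, 0.7],
])

```text
time: 20.7
tcp_pos: [0.6467, -0.0374, 0.196]
orientation: [[-0.975, 0.22, 0.009], [0.22, 0.975, -0.001], [-0.009, 0.001, -1.0]]
contact_force: [0.6, -1.2, -1.4]
gripper_width: 0.0409
gripper_force: 36.0
```

```bash
python3 go.py .421 -.217 .18 77.2; python3 - <<'E'
from h import *
c=dict(np.load("w4.npz"));i=c["image"];
w1=dict(np.load("w1.npz"))
print(onz(w1,[(97,39)],.025),onz(w1,[(52,38),(158,45),(106,96)],.012))
E
```

```text
t 20.7 pos [ 0.6467 -0.0374  0.196 ] yaw 77.28 q [ -6.5 -83.8] w 0.0409 shift [ 0.1807 -0.225   0.0141] turn 0.001
[[ 0.42585827 -0.20941272  0.025     ]] [[ 0.40777823 -0.26243563  0.012     ]
 [ 0.44295203 -0.15888728  0.012     ]
 [ 0.4739475  -0.23439783  0.012     ]]
```

Call:
arm_command([
  [0.03, -0.02, 0, 0, 0.7],
  [0.06, -0.04, 0, 0, 0.7],
  [0.09, -0.06, 0, 0, 0.7],
  [0.12, -0.08, 0, 0, 0.7],
  [0.15, -0.105, 0, 0, 0.7],
  [0.174, -0.124, 0, 0, 0.7],
  [0.174, -0.124, 0, 0, 0.7],
  [0.174, -0.124, 0, 0, 0.7],
])

```text
time: 21.37
tcp_pos: [0.4472, -0.1203, 0.1895]
orientation: [[-0.975, 0.222, 0.0], [0.222, 0.975, -0.0], [-0.0, -0.0, -1.0]]
contact_force: [0.4, -0.3, -1.4]
gripper_width: 0.0406
gripper_force: 36.0
```

```bash
python3 - <<'E'
from h import *
c=cam("wrist"); cv2.imwrite("pics/w6.png",c["image"]); np.savez("w6.npz",**{k:np.array(v) for k,v in c.items()})
E
```

```text
(no output)
```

View pics/w6.png

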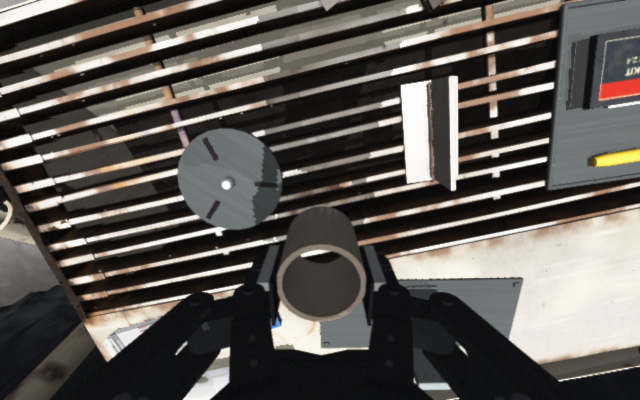

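The view shows the turntable disc at x 178..282, y 128..229, with the pin top at about (227,184). The tube is held upright.

```bash
python3 - <<'E'
from h import *
np.set_printoptions(precision=4,suppress=True)
c=dict(np.load("w6.npz"))
print(onz(c,[(227,184)],.025)); P=onz(c,[(178,178.5),(282,178.5),(230,128),(230,229)],.012); print(P,P.mean(0),np.linalg.norm(P[0]-P[1]),np.linalg.norm(P[2]-P[3]))
E
python3 go.py .421 -.212 .18 77.2
```

```text
[[ 0.4225 -0.2099  0.025 ]]
[[ 0.408  -0.2631  0.012 ]
 [ 0.4321 -0.157   0.012 ]
 [ 0.3711 -0.1937  0.012 ]
 [ 0.4748 -0.2282  0.012 ]] [ 0.4215 -0.2105  0.012 ] 0.10871980145628378 0.10926905571092518
t 21.4167 pos [ 0.4481 -0.12    0.1894] yaw 77.23 q [-19.5 -96.7] w 0.0406 shift [ 0.0061 -0.0957  0.0094] turn 0.0
```

Call:
arm_command([
  [0.002, -0.03, 0, 0, 0.7],
  [0.004, -0.06, 0, 0, 0.7],
  [0.004, -0.094, 0, 0, 0.7],
  [0.004, -0.094, 0, 0, 0.7],
  [0.004, -0.094, 0.03, 0, 0.7],
  [0.004, -0.094, 0.06, 0, 0.7],
  [0.004, -0.094, 0.09, 0, 0.7],
  [0.004, -0.094, 0.11, 0, 0.7],
  [0.004, -0.094, 0.12, 0, 0.7],
  [0.004, -0.094, 0.12, 0, 0.7],
])

```text
time: 22.25
tcp_pos: [0.4233, -0.2098, 0.0673]
orientation: [[-0.976, 0.219, -0.003], [0.219, 0.976, 0.002], [0.004, 0.001, -1.0]]
contact_force: [-0.6, -0.1, -1.3]
gripper_width: 0.0406
gripper_force: 36.2
```

Call:
arm_command([
  [0, 0, 0.004, 0, 0.7],
  [0, 0, 0.007, 0, 0.7],
  [0, 0, 0.009, 0, 0.7],
  [0, 0, 0.009, 0, 0.7],
])

```text
time: 22.58
tcp_pos: [0.4238, -0.2107, 0.0607]
orientation: [[-0.975, 0.22, 0.001], [0.22, 0.975, -0.0], [-0.001, -0.0, -1.0]]
contact_force: [0.2, 0.2, -2.5]
gripper_width: 0.0405
gripper_force: 36.3
```

Call:
arm_command([
  [0, 0, 0.001, 0, 0.7],
  [0, 0, 0.002, 0, 0.7],
  [0, 0, 0.003, 0, 0.7],
  [0, 0, 0.003, 0, 0.7],
])

```text
time: 22.92
tcp_pos: [0.4239, -0.2108, 0.0584]
orientation: [[-0.975, 0.22, 0.001], [0.22, 0.975, -0.001], [-0.001, -0.0, -1.0]]
contact_force: [-4.1, 1.9, 13.8]
gripper_width: 0.0408
gripper_force: 37.7
```

Contact came at exactly the predicted height. Releasing and retreating.

Call:
arm_command([
  [0, 0, -0.001, 0, 0.3],
  [0, 0, -0.001, 0, 0.2],
  [0, 0, -0.001, 0, 0.1],
  [0, 0, -0.001, 0, 0.1],
  [0, 0, -0.02, 0, 0],
  [0, 0, -0.06, 0, 0],
  [0, 0, -0.1, 0, 0],
  [0, 0, -0.135, 0, 0],
  [0, 0, -0.135, 0, 0],
])

```text
time: 23.67
tcp_pos: [0.4255, -0.2117, 0.1988]
orientation: [[-0.975, 0.22, 0.009], [0.22, 0.975, -0.005], [-0.009, -0.003, -1.0]]
contact_force: [0.1, -1.0, -0.7]
gripper_width: 0.0852
gripper_force: 0.0
```

```bash
python3 - <<'E'
from h import *
c=cam("wrist"); cv2.imwrite("pics/w7.png",c["image"]); np.savez("w7.npz",**{k:np.array(v) for k,v in c.items()})
E
python3 go.py .408 .2895 .19 -3.85
```

```text
t 23.7167 pos [ 0.4246 -0.2112  0.1955] yaw 77.28 q [ -30.9 -108.2] w 0.0853 shift [0.1265 0.4848 0.0038] turn 1.416
```

View pics/w7.png

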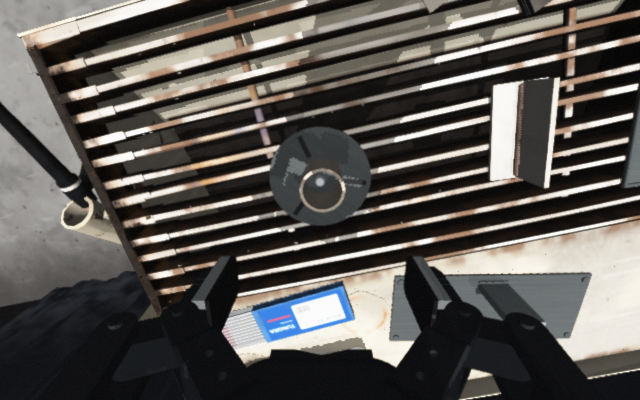

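The tube stands upright on the turntable, ring centred at about (323,190), with the pin visible inside. Next I fetch the round tin from the tray.

Call:
arm_command([
  [0.008, 0.03, 0, 0.1, 0],
  [0.016, 0.06, 0, 0.2, 0],
  [0.024, 0.09, 0, 0.3, 0],
  [0.032, 0.12, 0, 0.4, 0],
  [0.04, 0.15, 0, 0.5, 0],
  [0.048, 0.18, 0, 0.6, 0],
  [0.056, 0.21, 0, 0.7, 0],
  [0.064, 0.24, 0, 0.8, 0],
  [0.072, 0.27, 0, 0.9, 0],
  [0.08, 0.3, 0, 1.0, 0],
])

```text
time: 24.55
tcp_pos: [0.4108, 0.101, 0.1913]
orientation: [[-0.337, 0.941, -0.001], [0.941, 0.337, -0.0], [0.0, -0.001, -1.0]]
contact_force: [0.4, -0.6, 0.3]
gripper_width: 0.0858
gripper_force: 0.0
```

Call:
arm_command([
  [0, 0, 0, 0.1, 0],
  [0, 0, 0, 0.2, 0],
  [0, 0, 0, 0.3, 0],
  [0, 0, 0, 0.4, 0],
  [0, 0, 0, 0.416, 0],
  [0, 0, 0, 0.416, 0],
])

```text
time: 25.05
tcp_pos: [0.4113, 0.0996, 0.1915]
orientation: [[0.066, 0.998, -0.001], [0.998, -0.066, -0.0], [-0.0, -0.001, -1.0]]
contact_force: [0.4, -0.4, -0.4]
gripper_width: 0.0857
gripper_force: 0.0
```

```bash
python3 go.py .408 .2895 .1 -3.9
```

```text
t 25.05 pos [0.4113 0.0996 0.1915] yaw -3.76 q [ 8.6 12.4] w 0.0857 shift [ 0.1893 -0.0156  0.0915] turn 0.002
```

Call:
arm_command([
  [0.04, -0.004, 0, 0, 0],
  [0.08, -0.007, 0, 0, 0],
  [0.12, -0.01, 0, 0, 0],
  [0.15, -0.013, 0, 0, 0],
  [0.18, -0.0155, 0, 0, 0],
  [0.189, -0.0155, 0.02, 0, 0],
  [0.189, -0.0155, 0.05, 0, 0],
  [0.189, -0.0155, 0.08, 0, 0],
  [0.189, -0.0155, 0.1, 0, 0],
  [0.189, -0.0155, 0.1, 0, 0],
])

```text
time: 25.88
tcp_pos: [0.407, 0.2881, 0.0881]
orientation: [[0.064, 0.998, -0.006], [0.998, -0.064, -0.004], [-0.004, -0.006, -1.0]]
contact_force: [-0.1, 0.5, -0.7]
gripper_width: 0.0852
gripper_force: 0.0
```

```bash
python3 go.py .408 .2895 .0395 -3.9
```

```text
t 25.8833 pos [0.407  0.2881 0.0881] yaw -3.67 q [31.1 34.8] w 0.0852 shift [0.0017 0.0012 0.0486] turn 0.004
```

Call:
arm_command([
  [0.001, 0, 0.02, 0.002, 0],
  [0.001, 0, 0.035, 0.002, 0],
  [0.001, 0, 0.045, 0.002, 0],
  [0.001, 0, 0.051, 0.002, 0],
  [0.001, 0, 0.051, 0.002, 0],
])

```text
time: 26.3
tcp_pos: [0.4088, 0.2901, 0.041]
orientation: [[0.068, 0.998, -0.001], [0.998, -0.068, -0.0], [-0.001, -0.001, -1.0]]
contact_force: [-0.1, -0.0, -0.7]
gripper_width: 0.0857
gripper_force: 0.0
```

Call:
arm_command([
  [0, 0, 0, 0, 0.1],
  [0, 0, 0, 0, 0.2],
  [0, 0, 0, 0, 0.3],
  [0, 0, 0, 0, 0.4],
  [0, 0, 0, 0, 0.4],
  [0, 0, 0, 0, 0.4],
])

```text
time: 26.8
tcp_pos: [0.4093, 0.2905, 0.0427]
orientation: [[0.069, 0.998, 0.001], [0.998, -0.069, 0.001], [0.001, 0.001, -1.0]]
contact_force: [-3.4, -1.7, 9.8]
gripper_width: 0.0672
gripper_force: 36.7
```

Call:
arm_command([
  [0, 0, 0, 0, 0.4],
  [0, 0, -0.02, 0, 0.4],
  [0, 0, -0.06, 0, 0.4],
  [0, 0, -0.1, 0, 0.4],
  [0, 0, -0.13, 0, 0.4],
  [0, 0, -0.15, 0, 0.4],
  [0, 0, -0.15, 0, 0.4],
])

```text
time: 27.38
tcp_pos: [0.4101, 0.291, 0.1963]
orientation: [[0.069, 0.998, 0.007], [0.998, -0.069, 0.004], [0.005, 0.006, -1.0]]
contact_force: [0.5, -0.2, -2.0]
gripper_width: 0.0673
gripper_force: 41.5
```

```bash
python3 go.py .6296 -.1085 .19 -12.8
```

```text
t 27.3833 pos [0.4101 0.291  0.1963] yaw -3.95 q [31.2 35.1] w 0.0673 shift [-0.3835  0.2465  0.0062] turn 0.154
```

Call:
arm_command([
  [-0.03, 0.019, 0, 0.02, 0.4],
  [-0.065, 0.041, 0, 0.04, 0.4],
  [-0.1, 0.063, 0, 0.06, 0.4],
  [-0.135, 0.086, 0, 0.08, 0.4],
  [-0.17, 0.109, 0, 0.1, 0.4],
  [-0.205, 0.131, 0, 0.12, 0.4],
  [-0.24, 0.154, 0, 0.14, 0.4],
  [-0.275, 0.176, 0, 0.154, 0.4],
  [-0.31, 0.199, 0, 0.154, 0.4],
  [-0.34, 0.22, 0, 0.154, 0.4],
])

```text
time: 28.22
tcp_pos: [0.6052, -0.0667, 0.1903]
orientation: [[0.222, 0.975, -0.001], [0.975, -0.222, 0.0], [-0.0, -0.001, -1.0]]
contact_force: [-0.2, 0.2, -2.1]
gripper_width: 0.0671
gripper_force: 41.5
```

Call:
arm_command([
  [-0.03, 0.02, 0, 0, 0.4],
  [-0.04, 0.025, 0, 0, 0.4],
  [-0.04, 0.025, 0, 0, 0.4],
  [-0.04, 0.025, 0, 0, 0.4],
])

```text
time: 28.55
tcp_pos: [0.6199, -0.1088, 0.1902]
orientation: [[0.222, 0.975, -0.002], [0.975, -0.222, 0.001], [0.0, -0.002, -1.0]]
contact_force: [0.0, 0.6, -1.6]
gripper_width: 0.0674
gripper_force: 41.5
```

```bash
python3 go.py .6296 -.1085 .0437 -12.8
```

```text
t 28.55 pos [ 0.6199 -0.1088  0.1902] yaw -12.84 q [-13.3  -0.5] w 0.0674 shift [0.0024 0.0096 0.1465] turn -0.001
```

Call:
arm_command([
  [0.002, 0.009, 0, 0, 0.4],
  [0.002, 0.009, 0.03, 0, 0.4],
  [0.002, 0.009, 0.06, 0, 0.4],
  [0.002, 0.009, 0.09, 0, 0.4],
  [0.002, 0.009, 0.115, 0, 0.4],
  [0.002, 0.009, 0.13, 0, 0.4],
  [0.002, 0.009, 0.138, 0, 0.4],
  [0.002, 0.009, 0.138, 0, 0.4],
])

```text
time: 29.22
tcp_pos: [0.6286, -0.1074, 0.0516]
orientation: [[0.22, 0.975, -0.003], [0.975, -0.22, 0.001], [0.0, -0.003, -1.0]]
contact_force: [1.0, 0.5, -2.8]
gripper_width: 0.0675
gripper_force: 41.5
```

Call:
arm_command([
  [0, 0, 0.003, 0, 0.4],
  [0, 0, 0.006, 0, 0.4],
  [0, 0, 0.007, 0, 0.4],
  [0, 0, 0.007, 0, 0.4],
])

```text
time: 29.55
tcp_pos: [0.6298, -0.1087, 0.0468]
orientation: [[0.221, 0.975, 0.001], [0.975, -0.221, -0.0], [0.0, 0.001, -1.0]]
contact_force: [-0.5, -0.5, -2.1]
gripper_width: 0.067
gripper_force: 41.5
```

Call:
arm_command([
  [0, 0, 0.002, 0, 0.4],
  [0, 0, 0.003, 0, 0.4],
  [0, 0, 0.004, 0, 0.4],
  [0, 0, 0.004, 0, 0.4],
])

```text
time: 29.88
tcp_pos: [0.6298, -0.1089, 0.0439]
orientation: [[0.221, 0.975, 0.001], [0.975, -0.221, -0.0], [-0.0, 0.001, -1.0]]
contact_force: [-8.0, 1.7, 12.4]
gripper_width: 0.0674
gripper_force: 42.5
```

Call:
arm_command([
  [0, 0, -0.001, 0, 0.03],
  [0, 0, -0.001, 0, 0.03],
  [0, 0, -0.001, 0, 0.03],
  [0, 0, -0.02, 0, 0],
  [0, 0, -0.06, 0, 0],
  [0, 0, -0.1, 0, 0],
  [0, 0, -0.14, 0, 0],
  [0, 0, -0.15, 0, 0],
  [0, 0, -0.15, 0, 0],
])

```text
time: 30.63
tcp_pos: [0.6308, -0.109, 0.1964]
orientation: [[0.221, 0.975, 0.007], [0.975, -0.221, -0.002], [-0.0, 0.007, -1.0]]
contact_force: [0.0, 1.3, 0.3]
gripper_width: 0.0855
gripper_force: 0.0
```

```bash
python3 go.py .398 .1898 .19 -3.73
```

```text
t 30.6333 pos [ 0.6308 -0.109   0.1964] yaw -12.79 q [-13.1  -0.3] w 0.0855 shift [ 0.2399 -0.2932  0.0044] turn -0.158
```

Call:
arm_command([
  [0.025, -0.03, 0, -0.02, 0],
  [0.05, -0.06, 0, -0.04, 0],
  [0.075, -0.09, 0, -0.06, 0],
  [0.1, -0.12, 0, -0.08, 0],
  [0.125, -0.15, 0, -0.1, 0],
  [0.15, -0.18, 0, -0.12, 0],
  [0.175, -0.21, 0, -0.14, 0],
  [0.2, -0.24, 0, -0.158, 0],
  [0.225, -0.27, 0, -0.158, 0],
  [0.239, -0.292, 0, -0.158, 0],
])

```text
time: 31.47
tcp_pos: [0.3955, 0.1907, 0.191]
orientation: [[0.064, 0.998, -0.002], [0.998, -0.064, -0.0], [-0.0, -0.002, -1.0]]
contact_force: [-0.1, -0.7, 0.3]
gripper_width: 0.0856
gripper_force: 0.0
```

Call:
arm_command([
  [0, 0, 0, 0, 0],
  [0, 0, 0, 0, 0],
  [0, 0, 0.03, 0, 0],
  [0, 0, 0.06, 0, 0],
  [0, 0, 0.09, 0, 0],
  [0, 0, 0.1, 0, 0],
  [0, 0, 0.1, 0, 0],
])

```text
time: 32.05
tcp_pos: [0.3971, 0.1878, 0.09]
orientation: [[0.066, 0.998, -0.005], [0.998, -0.066, -0.002], [-0.002, -0.005, -1.0]]
contact_force: [-0.4, 0.6, 0.1]
gripper_width: 0.0854
gripper_force: 0.0
```

```bash
python3 go.py .398 .1898 .033 -3.73
```

```text
t 32.05 pos [0.3971 0.1878 0.09  ] yaw -3.8 q [20.5 24.3] w 0.0854 shift [0.0022 0.001  0.057 ] turn -0.001
```

Call:
arm_command([
  [0.001, 0, 0.02, 0, 0],
  [0.001, 0, 0.04, 0, 0],
  [0.001, 0, 0.05, 0, 0],
  [0.001, 0, 0.057, 0, 0],
  [0.001, 0, 0.058, 0, 0],
  [0.001, 0, 0.058, 0, 0],
])

```text
time: 32.55
tcp_pos: [0.3982, 0.19, 0.0349]
orientation: [[0.065, 0.998, 0.0], [0.998, -0.065, 0.0], [0.0, 0.0, -1.0]]
contact_force: [0.0, -0.1, 0.3]
gripper_width: 0.0852
gripper_force: 0.0
```

Call:
arm_command([
  [0, 0, 0, 0, 0.15],
  [0, 0, 0, 0, 0.25],
  [0, 0, 0, 0, 0.4],
  [0, 0, 0, 0, 0.5],
  [0, 0, 0, 0, 0.5],
  [0, 0, 0, 0, 0.5],
])

```text
time: 33.05
tcp_pos: [0.3981, 0.1901, 0.0353]
orientation: [[0.065, 0.998, 0.001], [0.998, -0.065, 0.0], [0.0, 0.001, -1.0]]
contact_force: [-2.8, -0.9, 11.8]
gripper_width: 0.0616
gripper_force: 35.9
```

Call:
arm_command([
  [0, 0, 0, 0, 0.5],
  [0, 0, -0.02, 0, 0.5],
  [0, 0, -0.06, 0, 0.5],
  [0, 0, -0.1, 0, 0.5],
  [0, 0, -0.13, 0, 0.5],
  [0, 0, -0.15, 0, 0.5],
  [0, 0, -0.15, 0, 0.5],
])

```text
time: 33.63
tcp_pos: [0.3991, 0.1905, 0.1888]
orientation: [[0.065, 0.998, 0.007], [0.998, -0.065, 0.003], [0.003, 0.007, -1.0]]
contact_force: [-0.2, 0.4, -0.2]
gripper_width: 0.0615
gripper_force: 41.0
```

```bash
python3 go.py .6632 .0372 .19 -12.85
```

```text
t 33.6333 pos [0.3991 0.1905 0.1888] yaw -3.73 q [20.8 24.5] w 0.0615 shift [-1.358e-01  2.735e-01  2.000e-04] turn 0.159
```

Call:
arm_command([
  [-0.015, 0.03, 0, 0.02, 0.5],
  [-0.03, 0.06, 0, 0.04, 0.5],
  [-0.045, 0.09, 0, 0.06, 0.5],
  [-0.06, 0.12, 0, 0.08, 0.5],
  [-0.075, 0.15, 0, 0.1, 0.5],
  [-0.09, 0.18, 0, 0.12, 0.5],
  [-0.105, 0.21, 0, 0.14, 0.5],
  [-0.12, 0.24, 0, 0.159, 0.5],
  [-0.136, 0.274, 0, 0.159, 0.5],
  [-0.136, 0.274, 0, 0.159, 0.5],
])

```text
time: 34.47
tcp_pos: [0.6654, 0.0329, 0.1815]
orientation: [[0.225, 0.974, -0.001], [0.974, -0.225, -0.001], [-0.001, -0.001, -1.0]]
contact_force: [-1.0, -0.5, -1.5]
gripper_width: 0.0618
gripper_force: 41.0
```

Call:
arm_command([
  [0, 0, 0, 0, 0.5],
  [0, 0, 0, 0, 0.5],
  [0, 0, 0.03, 0, 0.5],
  [0, 0, 0.06, 0, 0.5],
  [0, 0, 0.09, 0, 0.5],
  [0, 0, 0.12, 0, 0.5],
  [0, 0, 0.135, 0, 0.5],
  [0, 0, 0.135, 0, 0.5],
  [0, 0, 0.135, 0, 0.5],
])

```text
time: 35.22
tcp_pos: [0.6623, 0.0368, 0.05]
orientation: [[0.222, 0.975, 0.0], [0.975, -0.222, -0.0], [-0.0, 0.0, -1.0]]
contact_force: [0.4, -0.2, -0.9]
gripper_width: 0.0616
gripper_force: 41.0
```

```bash
python3 go.py .6632 .0372 .0363 -12.85
```

```text
t 35.2167 pos [0.6623 0.0368 0.05  ] yaw -12.81 q [ 0.  12.8] w 0.0616 shift [0.0006 0.0008 0.0137] turn 0.001
```

Call:
arm_command([
  [0, 0.001, 0.004, 0, 0.5],
  [0, 0.001, 0.008, 0, 0.5],
  [0, 0.001, 0.011, 0, 0.5],
  [0, 0.001, 0.013, 0, 0.5],
  [0, 0.001, 0.014, 0, 0.5],
  [0, 0.001, 0.014, 0, 0.5],
])

```text
time: 35.72
tcp_pos: [0.6635, 0.0361, 0.0365]
orientation: [[0.222, 0.975, 0.0], [0.975, -0.222, -0.0], [0.0, 0.0, -1.0]]
contact_force: [-4.4, -0.6, 8.8]
gripper_width: 0.0616
gripper_force: 41.8
```

Call:
arm_command([
  [0, 0, -0.001, 0, 0.12],
  [0, 0, -0.001, 0, 0.12],
  [0, 0, -0.001, 0, 0.12],
  [0, 0, -0.02, 0, 0.12],
  [0, 0, -0.06, 0, 0.12],
  [0, 0, -0.1, 0, 0],
  [0, 0, -0.14, 0, 0],
  [0, 0, -0.155, 0, 0],
  [0, 0, -0.155, 0, 0],
])

```text
time: 36.47
tcp_pos: [0.6647, 0.0362, 0.1956]
orientation: [[0.222, 0.975, 0.008], [0.975, -0.222, -0.0], [0.002, 0.008, -1.0]]
contact_force: [0.9, 0.2, 1.2]
gripper_width: 0.0852
gripper_force: 0.0
```

```bash
python3 go.py .4898 .2275 .19 -2.97
```

```text
t 36.4667 pos [0.6647 0.0362 0.1956] yaw -12.85 q [-0.  12.8] w 0.0852 shift [ 0.1476 -0.2131  0.0042] turn -0.172
```

Call:
arm_command([
  [0.02, -0.028, 0, -0.02, 0.3],
  [0.04, -0.056, 0, -0.04, 0.3],
  [0.06, -0.085, 0, -0.06, 0.3],
  [0.08, -0.115, 0, -0.09, 0.3],
  [0.1, -0.145, 0, -0.12, 0.3],
  [0.12, -0.175, 0, -0.15, 0.3],
  [0.147, -0.213, 0, -0.172, 0.3],
  [0.147, -0.213, 0, -0.172, 0.3],
  [0.147, -0.213, 0, -0.172, 0.3],
  [0.147, -0.213, 0, -0.172, 0.3],
])

```text
time: 37.3
tcp_pos: [0.4884, 0.2267, 0.1898]
orientation: [[0.052, 0.999, -0.0], [0.999, -0.052, -0.0], [-0.0, -0.0, -1.0]]
contact_force: [0.7, -0.4, 0.0]
gripper_width: 0.06
gripper_force: 0.0
```

Call:
arm_command([
  [0, 0, 0.03, 0, 0.3],
  [0, 0, 0.06, 0, 0.4],
  [0, 0, 0.09, 0, 0.5],
  [0, 0, 0.12, 0, 0.6],
  [0, 0, 0.135, 0, 0.65],
  [0, 0, 0.14, 0, 0.65],
  [0, 0, 0.14, 0, 0.65],
], squeeze=25)

```text
time: 37.88
tcp_pos: [0.4885, 0.2257, 0.0489]
orientation: [[0.054, 0.999, -0.002], [0.999, -0.054, -0.001], [-0.001, -0.002, -1.0]]
contact_force: [-0.6, -0.0, -0.2]
gripper_width: 0.03
gripper_force: 0.0
```

```bash
python3 go.py .4898 .2275 .031 -2.97;  python3 - <<'E'
from h import *
c=cam("wrist"); cv2.imwrite("pics/w8.png",c["image"])
E
```

```text
t 37.8833 pos [0.4885 0.2257 0.0489] yaw -3.08 q [20.9 24. ] w 0.03 shift [0.0019 0.0012 0.0179] turn -0.002
```

View pics/w8.png

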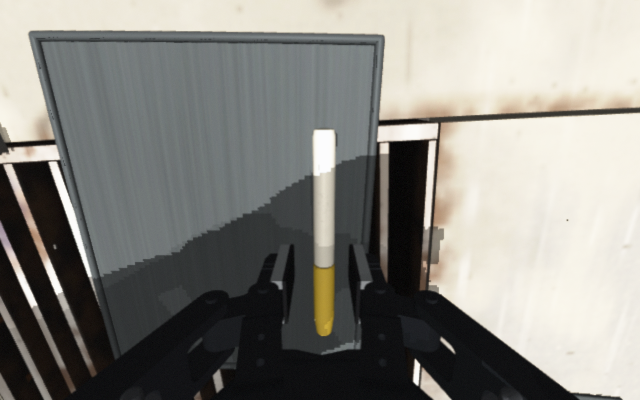

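The pen at (323,230) lies straight between the fingers. Lowering and closing.

Call:
arm_command([
  [0.001, 0.001, 0.008, 0, 0.65],
  [0.001, 0.001, 0.014, 0, 0.65],
  [0.001, 0.001, 0.018, 0, 0.65],
  [0.001, 0.001, 0.018, 0, 0.65],
  [0.001, 0.001, 0.018, 0, 0.65],
])

```text
time: 38.35
tcp_pos: [0.4894, 0.2278, 0.0323]
orientation: [[0.052, 0.999, -0.0], [0.999, -0.052, -0.0], [-0.0, -0.0, -1.0]]
contact_force: [-0.1, 0.4, -0.1]
gripper_width: 0.0301
gripper_force: 0.0
```

Call:
arm_command([
  [0, 0, 0, 0, 0.8],
  [0, 0, 0, 0, 1],
  [0, 0, 0, 0, 1],
  [0, 0, 0, 0, 1],
  [0, 0, 0, 0, 1],
])

```text
time: 38.77
tcp_pos: [0.4896, 0.2279, 0.0327]
orientation: [[0.052, 0.999, 0.001], [0.999, -0.052, 0.0], [0.0, 0.001, -1.0]]
contact_force: [-0.9, -0.1, 6.3]
gripper_width: 0.0122
gripper_force: 27.7
```

Call:
arm_command([
  [0, 0, -0.03, 0, 1],
  [0, 0, -0.07, 0, 1],
  [0, 0, -0.11, 0, 1],
  [0, 0, -0.15, 0, 1],
  [0, 0, -0.16, 0, 1],
  [0, 0, -0.16, 0, 1],
])

```text
time: 39.27
tcp_pos: [0.4904, 0.2282, 0.1956]
orientation: [[0.052, 0.999, 0.005], [0.999, -0.052, 0.002], [0.002, 0.005, -1.0]]
contact_force: [-0.2, 0.4, -0.3]
gripper_width: 0.0126
gripper_force: 27.0
```

```bash
python3 go.py .6406 -.0412 .19 75.25
```

```text
t 39.2667 pos [0.4904 0.2282 0.1956] yaw -2.99 q [21.1 24.1] w 0.0126 shift [-0.2612  0.164   0.0058] turn -1.366
```

Call:
arm_command([
  [-0.026, 0.016, 0, -0.12, 1],
  [-0.052, 0.033, 0, -0.24, 1],
  [-0.078, 0.049, 0, -0.36, 1],
  [-0.104, 0.065, 0, -0.48, 1],
  [-0.13, 0.082, 0, -0.6, 1],
  [-0.156, 0.098, 0, -0.72, 1],
  [-0.182, 0.115, 0, -0.84, 1],
  [-0.208, 0.131, 0, -0.96, 1],
  [-0.234, 0.147, 0, -1.08, 1],
  [-0.261, 0.164, 0, -1.2, 1],
])

```text
time: 40.1
tcp_pos: [0.6395, -0.0427, 0.19]
orientation: [[-0.914, 0.405, -0.003], [0.405, 0.914, 0.0], [0.003, -0.001, -1.0]]
contact_force: [0.7, 1.1, 0.1]
gripper_width: 0.0122
gripper_force: 27.0
```

Call:
arm_command([
  [0, 0, 0, -0.1, 1],
  [0, 0, 0, -0.166, 1],
  [0, 0, 0, -0.166, 1],
  [0, 0, 0.03, -0.166, 1],
  [0, 0, 0.05, -0.166, 1],
  [0, 0, 0.07, -0.166, 1],
  [0, 0, 0.07, -0.166, 1],
  [0, 0, 0.07, -0.166, 1],
])

```text
time: 40.77
tcp_pos: [0.6389, -0.0411, 0.121]
orientation: [[-0.967, 0.255, -0.003], [0.255, 0.967, 0.0], [0.003, -0.0, -1.0]]
contact_force: [0.4, 0.0, 0.3]
gripper_width: 0.0124
gripper_force: 27.0
```

```bash
python3 go.py .6406 -.0412 .1037 75.25
```

```text
t 40.7667 pos [ 0.6389 -0.0411  0.121 ] yaw 75.2 q [ -7.  -82.2] w 0.0124 shift [-0.0017  0.0003  0.0173] turn -0.001
```

Call:
arm_command([
  [-0.001, 0, 0.006, 0, 1],
  [-0.001, 0, 0.011, 0, 1],
  [-0.001, 0, 0.015, 0, 1],
  [-0.001, 0, 0.016, 0, 1],
  [-0.001, 0, 0.016, 0, 1],
])

```text
time: 41.18
tcp_pos: [0.6404, -0.0417, 0.1062]
orientation: [[-0.967, 0.254, -0.0], [0.254, 0.967, 0.0], [0.0, -0.0, -1.0]]
contact_force: [-0.0, -0.5, -1.0]
gripper_width: 0.0121
gripper_force: 27.0
```

Call:
arm_command([
  [0, 0, 0.001, 0, 1],
  [0, 0, 0.001, 0, 1],
])

```text
time: 41.35
tcp_pos: [0.6406, -0.0417, 0.1055]
orientation: [[-0.967, 0.254, 0.0], [0.254, 0.967, -0.0], [-0.0, 0.0, -1.0]]
contact_force: [-0.5, -0.4, 0.0]
gripper_width: 0.0124
gripper_force: 27.0
```

Call:
arm_command([
  [0, 0, 0.001, 0, 1],
  [0, 0, 0.002, 0, 1],
  [0, 0, 0.002, 0, 1],
])

```text
time: 41.6
tcp_pos: [0.6407, -0.0417, 0.1037]
orientation: [[-0.967, 0.254, 0.001], [0.254, 0.967, -0.0], [-0.001, 0.0, -1.0]]
contact_force: [-1.3, 0.1, 4.3]
gripper_width: 0.0124
gripper_force: 27.5
```

Contact at the expected height. Opening gently, going up, and moving back to the original viewing pose to check.

Call:
arm_command([
  [0, 0, 0, 0, 0.8],
  [0, 0, 0, 0, 0.7],
  [0, 0, 0, 0, 0.6],
  [0, 0, 0, 0, 0.6],
  [0, 0, -0.01, 0, 0.5],
  [0, 0, -0.03, 0, 0.3],
  [0, 0, -0.07, 0, 0],
  [0, 0, -0.11, 0, 0],
  [0.022, 0.001, -0.123, 0, 0],
  [0.022, 0.001, -0.123, 0, 0],
])

```text
time: 42.43
tcp_pos: [0.6191, -0.0346, 0.2318]
orientation: [[-0.967, 0.254, 0.007], [0.254, 0.967, -0.001], [-0.007, 0.001, -1.0]]
contact_force: [0.9, 0.7, 0.1]
gripper_width: 0.0855
gripper_force: 0.0
```

Call:
arm_command([
  [0, 0, 0, 0, 0],
  [0, 0, 0, 0, 0],
  [0, 0, 0, 0, 0],
])

```text
time: 42.68
tcp_pos: [0.6195, -0.0352, 0.2252]
orientation: [[-0.967, 0.254, -0.002], [0.254, 0.967, 0.0], [0.002, -0.0, -1.0]]
contact_force: [0.1, -0.3, 0.1]
gripper_width: 0.0854
gripper_force: 0.0
```

```bash
python3 go.py .619 -.0334 .2265 75.3; python3 - <<'E'
from h import *
c=cam("wrist"); np.savez("w9.npz",**{k:np.array(v) for k,v in c.items()})
im=cv2.convertScaleAbs(c["image"][135:285,205:445],alpha=1.6,beta=20)
cv2.imwrite("pics/w9c.png",cv2.resize(im,None,fx=3.3,fy=3.3,interpolation=cv2.INTER_CUBIC))
E
```

```text
t 42.6833 pos [ 0.6195 -0.0352  0.2252] yaw 75.27 q [ -6.6 -81.9] w 0.0854 shift [ 0.0009  0.0016 -0.0013] turn -0.001
```

View pics/w9c.png

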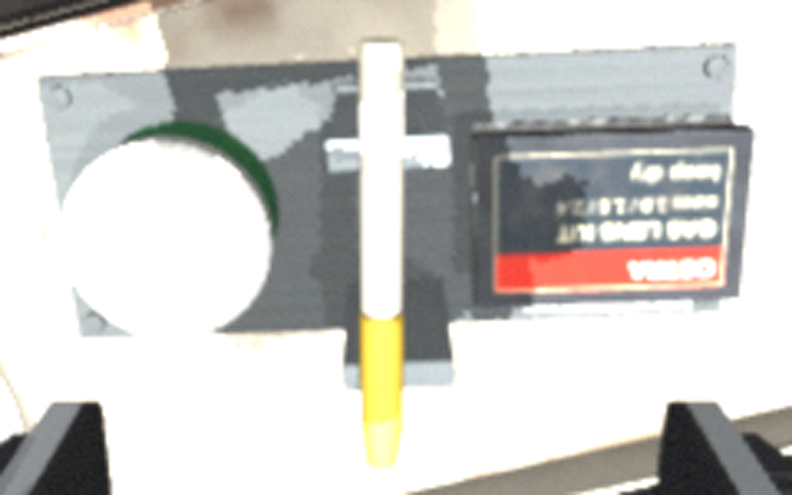

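From the same viewpoint the picture matches the first crop to within about 1–2 mm: pen at (380,40)–(382,465), lid at 60..272, flat tin corners at (472,135) and (749,127). The tube is gone from the stand because it is on the turntable. Handing in.

```bash
python3 -c "
from h import *
print(ticket.finish_job())"
```

```text
the job is handed in; nothing more can be done
None
```

The job is handed in: the tube stands upright over the turntable pin, and both tins and the marker are back on the stand within about 2 mm of where they started by the wrist camera; it took about 43 s, and no verdict was returned.

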